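Pack the drop-front case, heavy parts at the bottom

ROBOT

A 7-joint arm with a two-finger parallel gripper is mounted at the origin on a cart in front of the work surface, level with it; the furniture and walls round the work are solid. World frame = base frame: x ahead of the robot, y to its left, z up, the work surface at z = 0. Lengths are in m, angles in rad, forces in N, time in s.
With the tool pointing down it reaches from about 0.425 to 0.925 m from the base axis. Payload 6.8 kg.
Tool frame: the origin (TCP) lies at the very end of the fingers, on their centre line; the grasp point (between the pads) lies bot.grip_point_offset behind it (bot.grip_point_offset is the distance from the TCP to the grasp point, in m); z points along the fingers, y is the line along which they close (so a half turn about z gives the same grasp; the last joint's range is limited). The gripper opens to 85 mm and grips with 20 to 120 N. Pads are 22 mm wide; open, the fingers measure 114 mm over their backs; the gripper's body (76 mm by 85 mm) begins 54 mm behind the grasp point. The pads swing forward as they close: fully open they stand 13 mm farther back than shut.
Start: joints at [1.003, 0.477, 0.022, 1.555, -0.011, 1.109, -0.083], TCP at [0.3, -0.605, 0.231] pointing down, gripper open.
Joint ranges: [-2.96, 2.96], [-0.34, 2.1], [-1.41, 1.46], [0.24, 2.44], [-1.37, 4.51], [0.17, 1.92], [-2.96, 2.96]. Speed limits (rad/s): [2.39, 2.39, 3.14, 3.14, 3.14, 3.14, 3.14].

INTERFACE

Orientations are given as a unit quaternion [w, x, y, z].
In Python, from station import bot, imaging gives the robot as it stands. The module is installed in compiled form; this text tells all that it offers.
- The arm moves only by the tool carry_out, never from a script. Its argument "targets" is one flat list of numbers, 5 for each row, row after row: the closure in counts, from 0 (fully open) to 255 (shut), then the shift along the world's x, y, z in mm, then the turn about the world's z in degrees. A call has 1 to 20 rows; each row shifts and turns the commanded pose from where the row before left it; what a row does not reach is not made up. A row lasts 1/10 s, in which the tool goes at most 50 mm and 8.59 degrees, less where a joint would pass 70% of its speed; a pose out of reach is approached as far as the arm can. A call is refused whole if a number of a shift passes 50 or a number of a turn 8.59, either way. A call with a gripper value outside its range is refused whole. The fingers move at their own pace and stop on an object; "newtons" is the grip in N (left out, the last holds). Time passes only in rows, so rows that do not move let the fingers close. It gives the time, the measured TCP pose, the force, the opening and the grip force at its end, in the units of the state.
- bot.get_obs(): the state, without advancing time (a new reading comes with each control period).
- imaging.read_camera(name): name is "side" or "top" or "wrist"; returns a dict with "frame" (400x640x3 uint8, red, green, blue), "fov_y" (degrees; the focal length in pixels is half the picture's height over the tangent of half this angle, whatever the lens; pixels are square), "cx", "cy" (the principal point, pixels), "k1" (the pictures are not rectified: a ray, as slopes to the right and down, at radius r is drawn at 1 + k1 r^2 times it, then the intrinsics apply), "pose" (4x4, takes a point from camera to world coordinates); the wrist camera has in their place "tool_from_camera" (4x4, takes a point from camera to tool coordinates, whose origin is the TCP and whose axes are the flange's). Camera axes: x right, y up, looking along -z (the intrinsics and any distortion apply to the point x, -y, -z); pixel columns grow to the right and rows downward; lengths in m; the calibration is good to about 2 mm. A picture is of the moment at which its call begins: read the wrist's pose just before it. There is no depth.
- bot.hand_in(): hands the job in; it is judged then, once.
The state is a dict: "t": time; "q": joint angles; "joint_vel": joint speeds; "joint_torque": joint torques, N m; "eef_pos": TCP position; "tool_rot": TCP orientation; "contact_force": force on the tool from outside, world axes, zero at the start; "torque": the same for the moment, N m; "gripper_width": opening from 0.0 (shut) to 1.0 (fully open); "grasp_force": force on a finger pad.
Only numpy, scipy, OpenCV 4.12 (cv2) and the standard library are available. Lean on these libraries where they do the work, as an engineer would, in place of code of your own. Each camera call takes 0.05 s, during which the arm holds its last target. There are 200 camera calls.

TASK

Pack the small drop-front case on the right for transport, heaviest parts lowest: first slide the black graphite die ring and the blue tin over the lowered flap onto the case floor, one behind the other, until both are wholly inside the open front; they stay on their bottoms and are never lifted. Only then set the copper gasket flat on top of one of them and the brown stopper on top of the other, standing as it stood, both centred, and let go. Leave the other things where they stand.

Things in the scene. Friction and masses are not known exactly. Their poses are not given: they have to be found in the camera images.
- case: Shallow plywood case, fixed to the bench, open at the top and front. Origin on the bench under the centre of the inside; x points from the open front to the back wall (away from the robot, turned up to 0.25 rad either way), y across, z up. Inside 136 deep (x -68 to +68), 92 wide (y +-46); two side walls and back wall 8 thick, 34 high above the bench; floor 4 thick (mm).
- case_in (a point): Centre of the case's inside floor, 4 mm above the bench, axes as the case's. The lowered front flap is a ramp 92 mm wide that rises from the bench at x = -94 mm to the floor at x = -68 mm. Short steel lead-ins, 34 mm high, flare out from the side walls' front edges to x = -85 mm, where they are 108 mm apart.
- die_ring: Black graphite die ring, loose, heavy (0.25 to 0.42 kg): 60 mm outside diameter, 30 mm high, flat, with a small hole down the middle. Origin at the centre of its underside, z up. It starts beside the tin on the bench between the case and the robot; which of the two stands left varies.
- tin_grease: Flat round blue tin, full and shut, loose, heavy (0.2 to 0.33 kg): 62 mm diameter, 32 mm high, flat top. Origin at the centre of its underside, z up.
- cork_stand: Cork-brown solid stopper, loose, 0.02 kg, standing wide end up: 33 mm across its flat top, tapering a little to a flat foot, 27 mm high. Origin at the centre of its underside, z up. Starts on the flat floor (2 mm above the bench) of the grey sheet-metal tool tray, whose rim is 16 mm high.
- copper_gasket: Thick copper gasket ring lying flat, loose, 0.03 kg: 46 mm outside diameter, 8 mm thick. Origin at the centre of its underside, z up. Starts near the stopper on the tray; which of the two stands nearer to the case varies.
- weight_1: Bystander: brass weight with a button, 26 mm diameter, 38 mm high, on the tray beyond these two. Origin at the centre of its underside, z up. (Of the furniture: a tall safe stands close on the robot's left, its near upright edge at about world x = 0.20, y = 0.24 m, higher than the shoulder: an arm whose shoulder juts out to its left cannot turn its base past about -0.75 rad and must tilt the hand instead.)
- vial_1: Bystander: capped glass vial, 27 mm diameter, 64 mm high, standing between the tray and the case. Origin at the centre of its underside, z up.
- battery_1: Bystander: small round battery standing on end, 15 mm diameter, 50 mm high, beyond the tray. Origin at the centre of its underside, z up.
Things that resemble listed ones, but are neither listed nor needed, are in the scene too. What is shaped like the copper_gasket but turquoise is not meant.

How it is judged:
By the outcome, as a careful person would: the job done as asked, in the order asked, and still so for the second after the job is handed in, with the robot touching nothing.
It also fails if it takes over 70 s, if anything falls off the work surface, if the arm or the gripper's body presses on something with over 40 N, if the wrist force passes 120 N, or if a joint passes its speed limit or range.

## Working session

There is one attempt and no reset: what is moved stays moved. The work goes in short steps, Python scripts to look and compute and a tool call to move; the robot and the scene stay as the last step left them, time stands still between calls to the robot, and variables do not carry over. Pictures are saved under pics/ and viewed, at most 10 in all, crops included, and the job is handed in when it is done.

Besides the shell and the picture viewer there is one more tool, called after "Request:" by a JSON object that holds its "name" and its "arguments", one argument or row to a line. carry_out: Moves the arm, as the interface text tells. Its arguments: {"type":"object","properties":{"targets":{"type":"array","items":{"type":"number"}},"newtons":{"type":"number"}},"required":["targets"]}

```bash
mkdir -p pics; cat > h.py <<'E'
import numpy as np, cv2
from station import bot, imaging
def R(q):
    from scipy.spatial.transform import Rotation
    return Rotation.from_quat([q[1],q[2],q[3],q[0]]).as_matrix()
def cam(n):
    o=bot.get_obs(); c=imaging.read_camera(n)
    if n=='wrist':
        T=np.eye(4);T[:3,:3]=R(o['tool_rot']);T[:3,3]=o['eef_pos'];c['pose']=T@c['tool_from_camera']
    c['pose']=np.array(c['pose']); c['f']=200/np.tan(np.radians(c['fov_y'])/2)
    return c
def ray(c,u,v):
    K=np.array([[c['f'],0,c['cx']],[0,c['f'],c['cy']],[0,0,1.]])
    d=np.array([(u-c['cx'])/c['f'],(v-c['cy'])/c['f']]);s=d.copy()
    for _ in range(30): s=d/(1+c['k1']*(s@s))
    return c['pose'][:3,3],c['pose'][:3,:3]@np.array([s[0],-s[1],-1])
def pt(c,u,v,z):
    o,d=ray(c,u,v);return o+d*(z-o[2])/d[2]
def px(c,p):
    q=np.linalg.inv(c['pose'])@np.append(p,1);s=np.array([q[0],-q[1]])/-q[2]
    s=s*(1+c['k1']*(s@s));return s*c['f']+[c['cx'],c['cy']]
def tri(c1,p1,c2,p2):
    A=np.zeros((3,3));b=np.zeros(3)
    for c,p in((c1,p1),(c2,p2)):
        o,d=ray(c,*p);d=d/np.linalg.norm(d);M=np.eye(3)-np.outer(d,d);A+=M;b+=M@o
    return np.linalg.solve(A,b)
def save(c,n): cv2.imwrite('pics/'+n+'.png',c['frame'][:,:,::-1])
E
python3 - <<'E'
from h import *
import pickle
for n in('top','side'):
    c=cam(n);save(c,n+'0');pickle.dump(c,open(n+'.pkl','wb'));print(n,c['pose'].round(3).tolist(),c['f'],c['k1'])
o=bot.get_obs();print(bot.grip_point_offset,o)
E
```

```text
top [[0.029, 0.998, -0.054, 0.379], [-1.0, 0.028, -0.009, -0.23], [-0.008, 0.054, 0.998, 0.888], [0.0, 0.0, 0.0, 1.0]] 480.6502577632468 -0.03829407259427719
side [[-0.998, -0.056, 0.041, 0.449], [0.065, -0.555, 0.829, 0.475], [-0.023, 0.83, 0.557, 0.532], [0.0, 0.0, 0.0, 1.0]] 388.96372262176226 -0.06143186632773258
0.0187 {'t': 0.1, 'q': array([ 1.0029297 ,  0.47771665,  0.02233893,  1.55637181, -0.01149825,
        1.1092892 , -0.08309522]), 'joint_vel': array([ 0.00079317, -0.00213313,  0.00148904, -0.00065676,  0.0010799 ,
        0.00011055, -0.00108332]), 'joint_torque': array([ 4.95450498e-03, -5.97768724e+01,  1.61385946e+00, -2.81957603e+01,
        1.28412721e-02,  5.05684497e-03, -1.80500138e-06]), 'eef_pos': array([ 0.29927423, -0.60442409,  0.23041527]), 'tool_rot': array([-7.90781613e-04,  9.73689388e-01,  2.27877795e-01, -2.46944274e-04]), 'contact_force': array([-0.21737347,  0.23300684,  0.11898314]), 'torque': array([ 0.04153704, -0.013953  , -0.00325451]), 'grasp_force': 0.0, 'gripper_width': 0.9993552559615095}
```

View pics/top0.png

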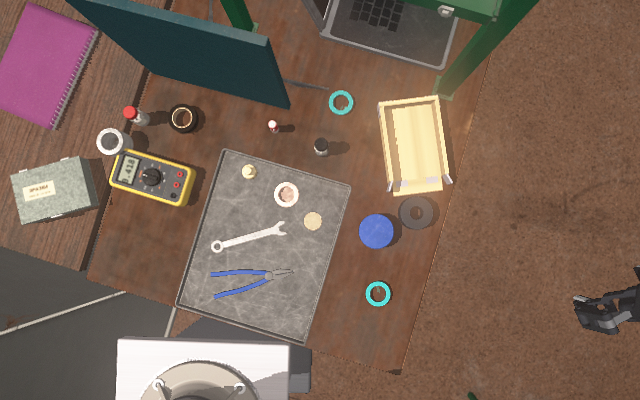

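View pics/side0.png

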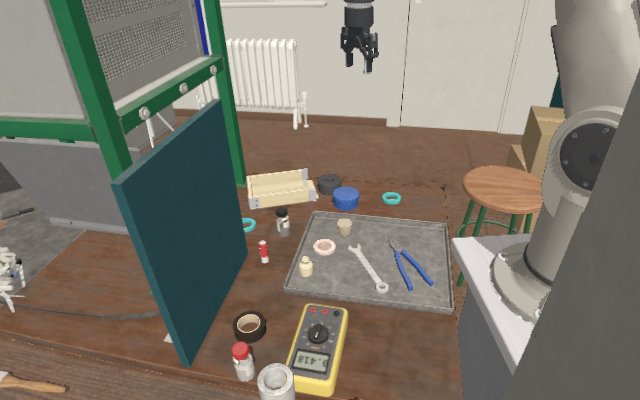

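The top view shows the case at (415,145), black ring (416,212), blue tin (376,231), copper gasket (286,194) and stopper (313,221). The turquoise rings at (341,102) and (378,293) are decoys, as are the dark roll at (182,118) and the weight at (249,171). In the side view the gasket is at (324,247) and the stopper at (344,228).

```bash
python3 - <<'E'
from h import *
import pickle
t=pickle.load(open('top.pkl','rb'));s=pickle.load(open('side.pkl','rb'))
for n,a,b,bo in(('ring',t,(416,212),0),('tin',t,(376,231),0),('gask',t,(286,194),0),('cork',t,(313,221),0)):
    pass
def crop(c,x0,y0,x1,y1,k): return cv2.resize(c['frame'][y0:y1,x0:x1],None,fx=k,fy=k,interpolation=cv2.INTER_CUBIC)
A=crop(t,260,90,460,260,4); B=crop(s,235,160,395,270,3)
cv2.imwrite('pics/ct.png',cv2.resize(A,(706,600))[:,:,::-1]);cv2.imwrite('pics/cs.png',cv2.resize(B,(800,550))[:,:,::-1])
def seg(c,roi,lo,hi,name):
    x0,y0,x1,y1=roi;h=cv2.cvtColor(c['frame'],cv2.COLOR_RGB2HSV)[y0:y1,x0:x1]
    m=cv2.inRange(h,np.array(lo),np.array(hi));k,l,st,ce=cv2.connectedComponentsWithStats(m)
    i=1+np.argmax(st[1:,4]);r=(ce[i]+[x0,y0]);print(name,r.round(1),(st[i]+[x0,y0,0,0,0]).tolist());return r
tt=seg(t,(345,200,405,260),(105,100,60),(130,255,255),'tin top');ts=seg(s,(325,180,365,215),(105,100,60),(130,255,255),'tin side')
rt=seg(t,(395,190,440,235),(0,0,0),(180,90,110),'ring top');rs=seg(s,(310,165,345,200),(0,0,0),(180,90,110),'ring side')
for c,p,z,n in((t,tt,.032,'tin'),(t,rt,.030,'ring'),(t,(286,194),.01,'gask'),(t,(313,221),.029,'cork'),(t,(321,148),.064,'vial'),(t,(249,171),.04,'weight')): print(n,pt(c,*p,z).round(4))
q=bot.get_obs()['tool_rot'];print(R(q).round(3))
w=cam('wrist');print(np.array(w['tool_from_camera']).round(3),w['f'],w['k1'])
E
```

```text
tin top [375.8 230.9] [359, 214, 35, 35, 948]
tin side [345.4 197.9] [333, 187, 26, 24, 512]
ring top [407.2 221.7] [395, 201, 36, 34, 377]
ring side [328.2 183.9] [316, 174, 26, 26, 427]
tin [ 0.3654 -0.3109  0.032 ]
ring [ 0.3832 -0.3665  0.03  ]
gask [ 0.4277 -0.1469  0.01  ]
cork [ 0.3797 -0.1986  0.029 ]
vial [ 0.506  -0.2099  0.064 ]
weight [ 0.465  -0.0826  0.04  ]
[[ 0.896  0.444 -0.001]
 [ 0.444 -0.896  0.001]
 [-0.    -0.002 -1.   ]]
[[ 0.     0.962  0.273  0.07 ]
 [ 1.    -0.     0.001 -0.001]
 [ 0.001  0.273 -0.962 -0.143]
 [ 0.     0.     0.     1.   ]] 319.2815310486838 0.019301218185312358
```

View pics/ct.png

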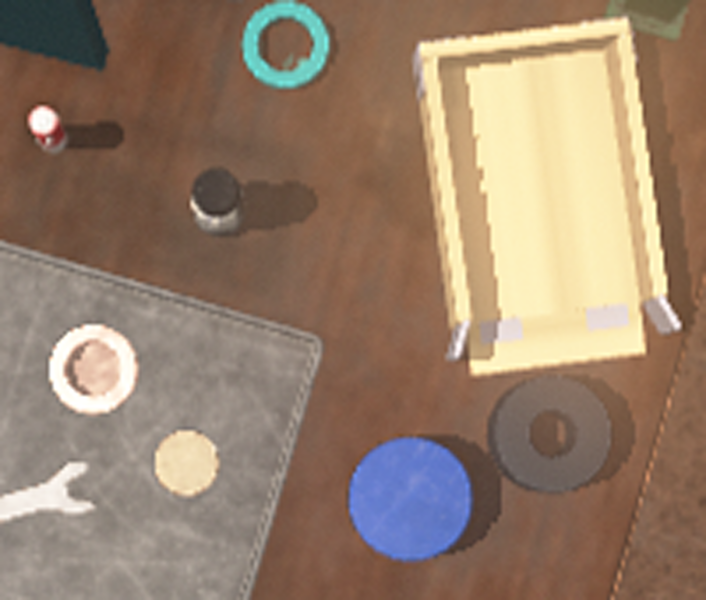

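View pics/cs.png

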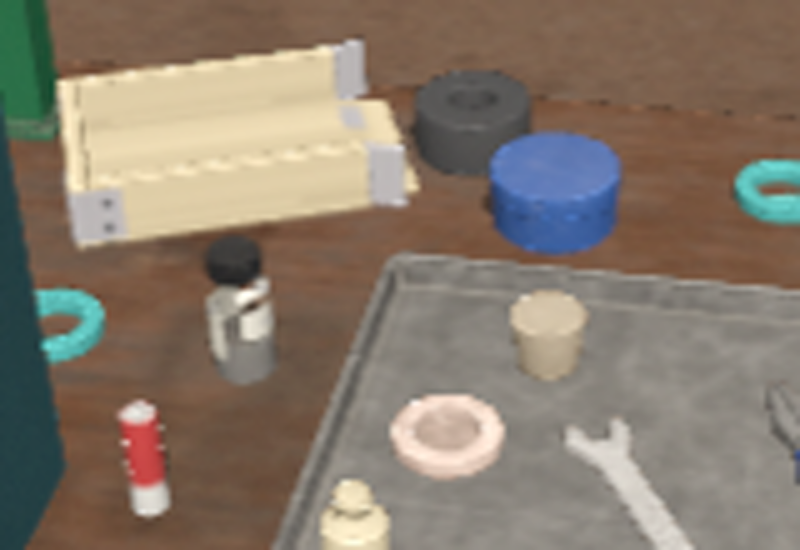

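The crops confirm the copper (pinkish) gasket at top (286,194) and side (324,246), and the brown stopper at top (313,221) and side (345,222). The ring's centre is at top (416,213), and the ramp's front corners are at (393,197) and (443,190).

```bash
python3 - <<'E'
from h import *
import pickle
t=pickle.load(open('top.pkl','rb'));s=pickle.load(open('side.pkl','rb'))
T=lambda x,y:(260+x/3.53,90+y/3.53);S=lambda x,y:(235+x/5,160+y/5)
for n,a,b in(('ring',(550,435),(473,101)),('tin',(410,498),(555,165)),('cork',(187,462),(548,310)),('gask',(94,368),(448,428))):
    print(n,tri(t,T(*a),s,S(*b)).round(4))
for n,a,z in(('ring',(550,435),.03),('gask',(94,368),.01),('rampL',(470,377),0),('rampR',(645,352),0),('backL',(418,45),.034),('backR',(630,18),.034)): print(n,pt(t,*T(*a),z).round(4))
L,Rr=pt(t,*T(470,377),0),pt(t,*T(645,352),0);bl,br=pt(t,*T(418,45),.034),pt(t,*T(630,18),.034)
d=(bl+br-L-Rr)/2;print('axis len',np.linalg.norm(d[:2]),'yaw',np.arctan2(d[1],d[0]),[np.arctan2(-v[0],v[1]) for v in(L-Rr,bl-br)],np.linalg.norm((L-Rr)[:2]),np.linalg.norm((bl-br)[:2]))
m=(L+Rr)/2;print('case origin',m[:2]+d[:2]*94/170)
E
```

```text
ring [ 0.3986 -0.3819  0.0282]
tin [ 0.3644 -0.3114  0.0317]
cork [ 0.3793 -0.1985  0.0294]
gask [ 0.4265 -0.148   0.009 ]
ring [ 0.3988 -0.3816  0.03  ]
gask [ 0.4272 -0.1481  0.01  ]
rampL [ 0.4287 -0.3444  0.    ]
rampR [ 0.4444 -0.436   0.    ]
backL [ 0.5956 -0.31    0.034 ]
backR [ 0.6128 -0.4181  0.034 ]
axis len 0.16966028780884534 yaw 0.15476967303163017 [np.float64(0.17032451815469052), np.float64(0.15791913146110373)] 0.09296438996660375 0.1094219974613456
case origin [ 0.52926135 -0.37576329]
```

Request:
{"name": "carry_out", "arguments": {
  "targets": [135,6.25,26.5,-15,-2.16,135,6.25,26.5,-15,-2.16,135,6.25,26.5,-15,-2.16,135,6.25,26.5,-15,-2.16,135,6.25,26.5,-15,-2.16,135,6.25,26.5,-15,-2.16,135,6.25,26.5,-15,-2.16,135,6.25,26.5,-15,-2.16,135,0,0,0,0,135,0,0,0,0],
  "newtons": 20
}}

```text
t: 1.15
eef_pos: [0.3497, -0.3925, 0.1112]
tool_rot: [-0.0, 0.997, 0.08, -0.0]
contact_force: [0.4, -0.3, 0.1]
gripper_width: 0.469
grasp_force: 0.0
```

```bash
python3 - <<'E'
from h import *
c=cam('wrist');save(c,'w1')
o=bot.get_obs();print(o['eef_pos'],R(o['tool_rot']).round(3).tolist(),o['gripper_width'],o['t'])
E
```

```text
[ 0.34960309 -0.39369194  0.11160901] [[0.987, 0.158, 0.0], [0.158, -0.987, -0.001], [0.0, 0.001, -1.0]] 0.4696626109134217 1.2
```

View pics/w1.png

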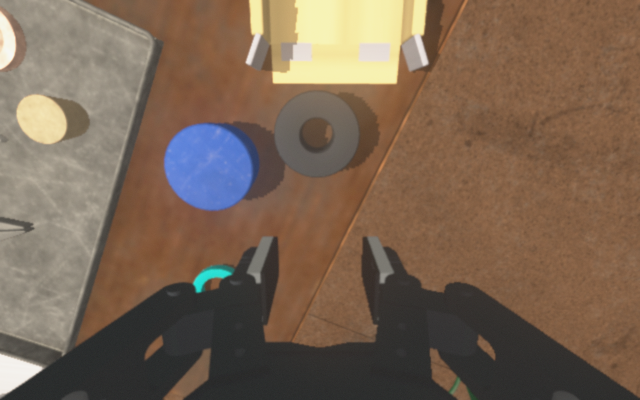

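The picture shows the ring at (317,134) ahead of the fingers, and the ramp corners at (273,83) and (398,83), square to the tool.

Request:
{"name": "carry_out", "arguments": {
  "targets": [135,0,0,-25,0,135,0,0,-25,0,135,0,0,-25,0,135,0,0,-25,0,135,12.2,-0.1,0,0,135,12.2,-0.1,0,0,135,12.2,-0.1,0,0,135,12.2,-0.1,0,0,135,12.2,-0.1,0,0,135,12.2,-0.1,0,0,135,11.85,1.9,0,0,135,11.85,1.9,0,0,135,11.85,1.9,0,0,135,11.85,1.9,0,0,135,11.85,1.9,0,0,135,11.85,1.9,0,0,135,11.85,1.9,0,0,135,11.85,1.9,0,0]
}}

```text
t: 3.0
eef_pos: [0.5184, -0.3784, 0.0116]
tool_rot: [0.0, 0.997, 0.079, -0.0]
contact_force: [-5.0, -0.1, 5.1]
gripper_width: 0.465
grasp_force: 3.7
```

```bash
python3 - <<'E'
from h import *
a=cam('wrist')['frame'];b=cam('side')['frame'][140:280,220:420]
im=np.vstack([cv2.resize(a,(480,300)),cv2.resize(b,(429,300)) if 0 else cv2.copyMakeBorder(cv2.resize(b,(429,300)),0,0,0,51,0)])
cv2.imwrite('pics/p2.png',im[:,:,::-1])
E
```

```text
(no output)
```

View pics/p2.png

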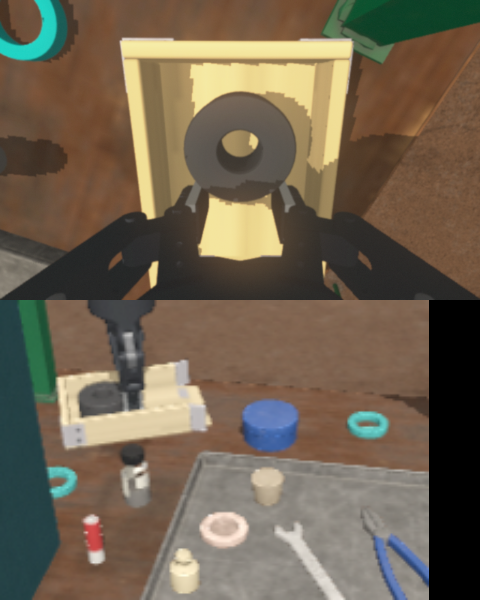

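Ring is flat and centred in the case, about 14 mm from the back wall. I'll push it on, retreat, and go over the tin.

Request:
{"name": "carry_out", "arguments": {
  "targets": [135,6.4,1,0,0,135,6.4,1,0,0,135,0,0,0,0,135,-14.8,-2.3,0,0,100,0,0,30,0,50,0,0,35,0,0,0,0,35,0,0,-25.3,11.3,0,0,0,-25.3,11.3,0,0,0,-25.3,11.3,0,0,0,-25.3,11.3,0,0,0,-25.3,11.3,0,0,0,-25.3,11.3,0,0,0,0,0,0,0,0,0,0,0,0]
}}

```text
t: 4.6
eef_pos: [0.363, -0.311, 0.1116]
tool_rot: [0.0, 0.997, 0.079, 0.0]
contact_force: [1.0, -0.8, -0.0]
gripper_width: 0.999
grasp_force: 0.0
```

```bash
python3 - <<'E'
from h import *
w=cam('wrist');o=bot.get_obs();t=cam('top')
def blob(m,x0=0,y0=0):
    k,l,st,ce=cv2.connectedComponentsWithStats(m);i=1+np.argmax(st[1:,4]);return ce[i]+[x0,y0],st[i].tolist()
for c in(w,t):
    m=cv2.inRange(cv2.cvtColor(c['frame'],cv2.COLOR_RGB2HSV),np.array((108,120,60)),np.array((128,255,255)))
    p,st=blob(m);print(p,st,pt(c,*p,.03))
im=np.vstack([w['frame'],cv2.resize(t['frame'][80:200,330:522],(640,400))])
cv2.imwrite('pics/p3.png',cv2.resize(im,(480,600))[:,:,::-1]);print(o['eef_pos'],o['gripper_width'])
E
```

```text
[318.4985496  200.74608393] [278, 159, 83, 84, 5171] [ 0.36497478 -0.30883065  0.03      ]
[239.23076923 289.22171946] [214, 279, 53, 20, 221] [ 0.25479182 -0.07120621  0.03      ]
[ 0.3639662  -0.31125406  0.11165535] 1.0012683564885394
```

View pics/p3.png

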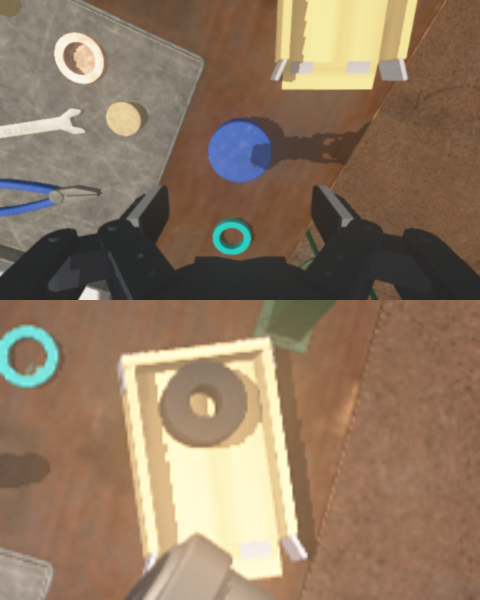

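Ring stands flat at the back of the case. The tin lies between the open fingers, its centre at about (0.365,-0.310). I'll straddle it, drag it sideways on the bench, and release.

Request:
{"name": "carry_out", "arguments": {
  "targets": [0,1,1,-27,0,0,0,0,-27,0,0,0,0,-27,0,0,0,0,-27,0,60,0,0,0,0,80,0,0,0,0,80,0,0,0,0,80,0,0,0,0],
  "newtons": 20
}}

```text
t: 5.5
eef_pos: [0.3655, -0.3103, 0.0044]
tool_rot: [0.001, 0.997, 0.079, 0.001]
contact_force: [-0.5, -0.1, -2.4]
gripper_width: 0.725
grasp_force: 23.0
```

Request:
{"name": "carry_out", "arguments": {
  "targets": [80,1.8,-11.1,0,0,80,1.8,-11.1,0,0,80,1.8,-11.1,0,0,80,1.8,-11.1,0,0,80,1.8,-11.1,0,0,80,1.8,-11.1,0,0,80,1.8,-11.1,0,0,80,1.8,-11.1,0,0,60,0,0,0,0,40,0,0,0,0,0,0,0,0,0,0,0,0,0,0]
}}

```text
t: 6.7
eef_pos: [0.3793, -0.398, 0.0034]
tool_rot: [-0.0, 0.997, 0.079, 0.0]
contact_force: [0.1, 1.0, -0.7]
gripper_width: 1.001
grasp_force: 0.0
```

Request:
{"name": "carry_out", "arguments": {
  "targets": [0,-12.8,-2,0,0,0,-12.8,-2,0,0,0,-12.8,-2,0,0,0,-12.8,-2,0,0,135,0.3,-1.8,8,0,135,0,0,0,0,135,0,0,0,0,135,11.85,1.9,0,0,135,11.85,1.9,0,0,135,11.85,1.9,0,0,135,11.85,1.9,0,0,135,11.85,1.9,0,0,135,11.85,1.9,0,0,135,11.85,1.9,0,0,135,11.85,1.9,0,0,135,11.85,1.9,0,0,135,11.85,1.9,0,0,135,11.85,1.9,0,0,135,0,0,0,0]
}}

```text
t: 8.6
eef_pos: [0.4619, -0.3865, 0.0114]
tool_rot: [0.0, 0.997, 0.08, 0.001]
contact_force: [0.7, 1.3, -0.0]
gripper_width: 0.473
grasp_force: 0.0
```

```bash
python3 - <<'E'
from h import *
a=cam('wrist');b=cam('side')['frame'][140:280,220:420]
im=np.vstack([cv2.resize(a['frame'],(480,300)),cv2.copyMakeBorder(cv2.resize(b,(429,300)),0,0,0,51,0)])
cv2.imwrite('pics/p4.png',im[:,:,::-1])
m=cv2.inRange(cv2.cvtColor(a['frame'],cv2.COLOR_RGB2HSV),np.array((108,120,60)),np.array((128,255,255)))
k,l,st,ce=cv2.connectedComponentsWithStats(m);i=1+np.argmax(st[1:,4]);x,y,w,h=st[i,:4];print(st[i])
O=np.array([.529,-.376,0]);u=np.array([.9875,.157,0]);n=np.array([-.157,.9875,0])
p=pt(a,x+w/2,y,.036)-O;print('tin front edge case',p@u,p@n)
p=bot.get_obs()['eef_pos']-O;print('tool',p@u,p@n)
E
```

```text
[  241   115   158   141 15781]
tin front edge case -0.0017137078606531968 0.0011853686459075224
tool -0.07051674448654342 -7.67959058585125e-05
```

View pics/p4.png

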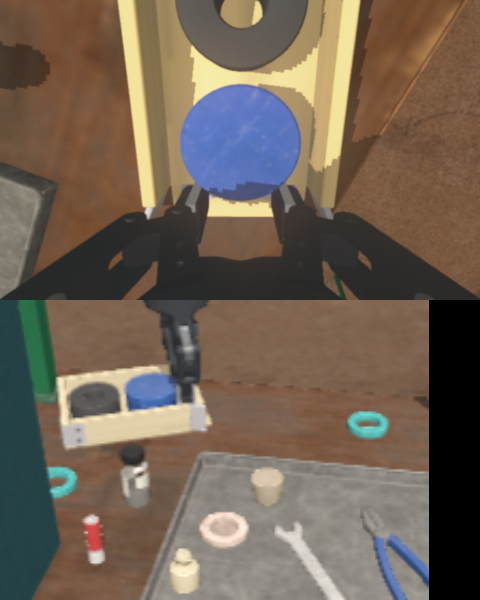

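Both are inside, with about an 8 mm gap between them. I'll push the tin 5 mm more, retreat, and hover over the gasket.

Request:
{"name": "carry_out", "arguments": {
  "targets": [135,5,0.8,0,0,135,0,0,0,0,135,-10,-1.6,0,0,135,-10,-1.6,0,0,135,0,0,40,0,75,0,0,40,0,75,0,0,40,0,75,-2.5,30.1,0,-1.13,75,-2.5,30.1,0,-1.13,75,-2.5,30.1,0,-1.13,75,-2.5,30.1,0,-1.13,75,-2.5,30.1,0,-1.13,75,-2.5,30.1,0,-1.13,75,-2.5,30.1,0,-1.13,75,-2.5,30.1,0,-1.13,75,0,0,0,0,75,0,0,0,0]
}}

```text
t: 10.4
eef_pos: [0.4228, -0.1494, 0.1314]
tool_rot: [0.0, 1.0, 0.001, -0.0]
contact_force: [0.5, -0.6, -0.2]
gripper_width: 0.71
grasp_force: 0.0
```

```bash
python3 - <<'E'
from h import *
a=cam('wrist');t=cam('top')
im=np.vstack([cv2.resize(a['frame'],(480,300)),cv2.resize(t['frame'][80:205,330:530],(480,300))])
cv2.imwrite('pics/p5.png',im[:,:,::-1])
o=bot.get_obs();print(o['eef_pos'],R(o['tool_rot'])[:,0].round(3),o['gripper_width'])
O=np.array([.529,-.376,0]);u=np.array([.9875,.157,0]);n=np.array([-.157,.9875,0])
m=cv2.inRange(cv2.cvtColor(t['frame'],cv2.COLOR_RGB2HSV),np.array((105,100,60)),np.array((130,255,255)));m[:,:370]=0;m[:,460:]=0
k,l,st,ce=cv2.connectedComponentsWithStats(m);i=1+np.argmax(st[1:,4]);p=pt(t,*ce[i],.036);print('tin',ce[i],st[i],p,(p-O)@u,(p-O)@n)
# gasket: orange/pink saturated-lowish bright blob in wrist
h=cv2.cvtColor(a['frame'],cv2.COLOR_RGB2HSV);x,y=px(a,np.array([.427,-.148,.01])).astype(int);print('pred',x,y)
print(h[y-40:y+41:8,x].tolist())
E
```

```text
[ 0.42317239 -0.15047725  0.13138079] [ 1.    -0.001  0.   ] 0.703759909292159
tin [428.88888889 146.05555556] [424 142   9   9  18] [ 0.51927055 -0.40176437  0.036     ] -0.01365283716305742 -0.023914788542028893
pred 319 184
[[17, 46, 188], [17, 48, 191], [18, 48, 243], [25, 13, 247], [20, 47, 246], [22, 31, 247], [24, 29, 247], [18, 53, 245], [0, 0, 247], [16, 48, 206], [17, 48, 204]]
```

View pics/p5.png

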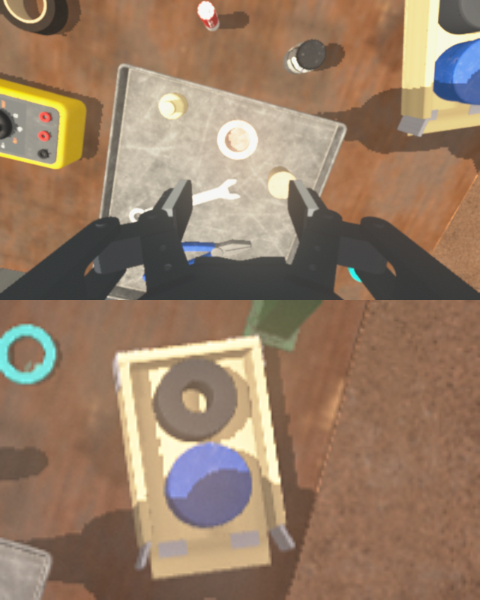

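Both discs are wholly inside and flat: in the full top view the ring centre is about (411,121) and the tin (417,157). The gasket is at about (316,187) in the wrist view. Now I'll refine all of them.

```bash
python3 - <<'E'
from h import *
a=cam('wrist');t=cam('top')
O=np.array([.529,-.376,0]);u=np.array([.9875,.157,0]);n=np.array([-.157,.9875,0])
h=cv2.cvtColor(a['frame'],cv2.COLOR_RGB2HSV)
m=cv2.inRange(h[140:235,270:365],np.array((0,0,225)),np.array((180,255,255)))
cs=cv2.findContours(m,cv2.RETR_EXTERNAL,cv2.CHAIN_APPROX_NONE)[0];c=max(cs,key=len)
(x,y),r=cv2.minEnclosingCircle(c);x+=270;y+=140;e=pt(a,x+r,y,.01)-pt(a,x-r,y,.01);p=pt(a,x,y,.01)
print('gask',x,y,r,p,'dia',np.linalg.norm(e),'delta mm',(p-bot.get_obs()['eef_pos'])*1000)
f=t['frame'].astype(int);d=((f[:,:,2]>f[:,:,0]+15)).astype(np.uint8);d[:,:390]=0;d[:,445:]=0;d[:130]=0;d[185:]=0
d=cv2.morphologyEx(d,cv2.MORPH_OPEN,np.ones((5,5),np.uint8))
c=max(cv2.findContours(d,cv2.RETR_EXTERNAL,cv2.CHAIN_APPROX_NONE)[0],key=len);(x,y),r=cv2.minEnclosingCircle(c)
p=pt(t,x,y,.036);print('tin',x,y,r,p.round(4),(p-O)@u,(p-O)@n)
p=pt(t,411.25,121.25,.034);print('ring',p.round(4),(p-O)@u,(p-O)@n)
E
```

```text
gask 315.4839859008789 186.3540916442871 28.058000564575195 [ 0.42612183 -0.14585847  0.01      ] dia 0.04789494008337774 delta mm [   2.7532834     4.58897584 -121.3166687 ]
tin 416.376708984375 156.28082275390625 17.770370483398438 [ 0.5002 -0.3797  0.036 ] -0.02899203985223153 0.0008547797184245629
ring [ 0.5636 -0.3698  0.034 ] 0.03514316950272755 0.0007335817832331889
```

Request:
{"name": "carry_out", "arguments": {
  "targets": [87,3,3.5,-30,0,87,0,0,-30,0,87,0,0,-30,0,87,0,0,-25,0,87,0,0,-8,0,87,0,0,-4,0,87,0,0,0,0]
}}

```text
t: 11.3
eef_pos: [0.4269, -0.1461, 0.0046]
tool_rot: [0.0, 1.0, -0.0, 0.0]
contact_force: [-0.2, 0.0, 0.6]
gripper_width: 0.665
grasp_force: 0.0
```

```bash
python3 - <<'E'
from h import *
a=cam('wrist');cv2.imwrite('pics/p6.png',a['frame'][100:400,120:520][:,:,::-1]);o=bot.get_obs();print(o['eef_pos'],o['contact_force'])
E
```

```text
[ 0.42718193 -0.14603597  0.00499707] [0.4431322  0.21364915 0.27939472]
```

View pics/p6.png

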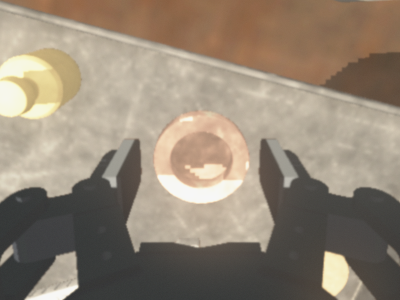

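The gasket is centred between the pads at crop (201,157). I'll lower until the fingertips are near the tray floor.

Request:
{"name": "carry_out", "arguments": {
  "targets": [87,-0.5,0,-1,0,87,0,0,-1,0,87,0,0,-1,0,87,0,0,-1,0,87,0,0,0,0]
}}

```text
t: 11.85
eef_pos: [0.4261, -0.1456, 0.0003]
tool_rot: [0.0, 1.0, 0.0, -0.0]
contact_force: [-0.4, 0.8, -0.5]
gripper_width: 0.658
grasp_force: 0.0
```

Request:
{"name": "carry_out", "arguments": {
  "targets": [87,0,0,-1,0,87,0,0,0,0,105,0,0,0,0,130,0,0,0,0,130,0,0,0,0,130,0,0,0,0],
  "newtons": 25
}}

```text
t: 12.45
eef_pos: [0.4264, -0.1457, -0.0001]
tool_rot: [0.0, 1.0, 0.0, 0.0]
contact_force: [-2.4, 0.2, 10.1]
gripper_width: 0.511
grasp_force: 29.7
```

Request:
{"name": "carry_out", "arguments": {
  "targets": [130,0,0,2,0,130,0,0,4,0,130,0,0,20,0,130,0,0,25,0,130,0,0,0,0]
}}

```text
t: 12.95
eef_pos: [0.4279, -0.1461, 0.0527]
tool_rot: [0.001, 1.0, 0.0, 0.002]
contact_force: [-0.5, 0.1, 0.0]
gripper_width: 0.508
grasp_force: 25.6
```

```bash
python3 - <<'E'
from h import *
a=cam('wrist');s=cam('side')
im=np.hstack([a['frame'][100:400,120:520],cv2.resize(s['frame'][140:290,260:460],(400,300))])
cv2.imwrite('pics/p7.png',im[:,:,::-1]);o=bot.get_obs();print(o['eef_pos'],o['contact_force'],o['gripper_width'])
E
```

```text
[ 0.42638509 -0.14567649  0.05062225] [-0.96364945 -0.67818313  0.04484806] 0.5061944373356831
```

View pics/p7.png

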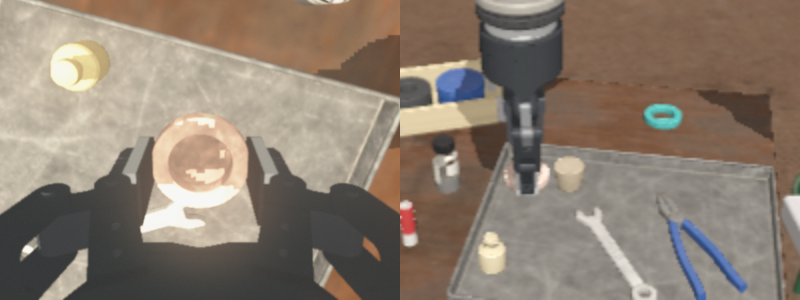

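The gasket is lifted level in the pads, centred at crop (201,160), full frame (321,260). I've now viewed more pictures than allowed (11 against 10), so from here I work from numbers only.

```bash
python3 - <<'E'
from h import *
a=cam('wrist');p0=bot.get_obs()['eef_pos'];f=a['frame'].astype(int)
h=cv2.cvtColor(a['frame'],cv2.COLOR_RGB2HSV)
print(h[260,250:400:6].tolist())
m=((f[:,:,0]-f[:,:,2]>25)&(f[:,:,0]>140)).astype(np.uint8);m[:190]=0;m[330:]=0;m[:,:265]=0;m[:,375:]=0
m=cv2.morphologyEx(m,cv2.MORPH_CLOSE,np.ones((9,9),np.uint8))
c=max(cv2.findContours(m,cv2.RETR_EXTERNAL,cv2.CHAIN_APPROX_NONE)[0],key=len);(x,y),r=cv2.minEnclosingCircle(c);print(x,y,r,cv2.boundingRect(c))
for q in((x,y),(321,260)): print((pt(a,*q,p0[2]+.010)-p0)*1000)
e=pt(a,x+r,y,p0[2]+.01)-pt(a,x-r,y,p0[2]+.01);print('dia',np.linalg.norm(e))
E
```

```text
[[23, 20, 163], [20, 23, 165], [14, 49, 98], [14, 59, 99], [15, 69, 234], [16, 64, 238], [15, 67, 237], [12, 80, 185], [12, 83, 179], [12, 82, 190], [12, 81, 190], [12, 80, 188], [12, 83, 200], [12, 82, 190], [12, 83, 185], [12, 80, 186], [12, 81, 199], [12, 79, 213], [15, 68, 235], [15, 70, 231], [12, 60, 98], [14, 59, 95], [22, 23, 164], [21, 22, 163], [14, 30, 92]]
319.5 259.5 88.32054138183594 (265, 190, 110, 140)
[ 1.6514824   0.91665369 10.        ]
[ 1.39863882  0.2252022  10.        ]
dia 0.08125476812750261
```

Request:
{"name": "carry_out", "arguments": {
  "targets": [130,0,0,30,0,130,0,0,30,0,130,9.2,-28,0,0,130,9.2,-28,0,0,130,9.2,-28,0,0,130,9.2,-28,0,0,130,9.2,-28,0,0,130,9.2,-28,0,0,130,9.2,-28,0,0,130,9.2,-28,0,0,130,0,0,0,0,130,0,0,0,0]
}}

```text
t: 14.3
eef_pos: [0.4988, -0.3694, 0.1086]
tool_rot: [-0.001, 1.0, -0.0, -0.001]
contact_force: [0.0, -0.1, 0.1]
gripper_width: 0.509
grasp_force: 25.8
```

```bash
cat > ring.py <<'E'
from h import *
a=cam('wrist');o=bot.get_obs();p0=o['eef_pos'];print(p0,o['gripper_width'],o['grasp_force'])
h=cv2.cvtColor(a['frame'],cv2.COLOR_RGB2HSV)
x,y=px(a,np.array([.5636,-.3698,.034])).astype(int);print('pred',x,y)
m=((h[:,:,1]<75)&(h[:,:,2]<125)).astype(np.uint8);M=np.zeros_like(m);cv2.circle(M,(int(x),int(y)),75,1,-1);m=cv2.morphologyEx(m*M,cv2.MORPH_OPEN,np.ones((3,3),np.uint8))
c=max(cv2.findContours(m,cv2.RETR_EXTERNAL,cv2.CHAIN_APPROX_NONE)[0],key=cv2.contourArea)
(u,v),r=cv2.minEnclosingCircle(c);el=cv2.fitEllipse(cv2.convexHull(c));print('circle',u,v,r,'ellipse',el)
for q in((u,v),el[0]): print('ring',pt(a,*q,.034).round(4))
# hole: bright warm blob inside
k=((h[:,:,2]>125)|(h[:,:,1]>80)).astype(np.uint8);K=np.zeros_like(k);cv2.circle(K,(int(u),int(v)),28,1,-1);k*=K
n,l,st,ce=cv2.connectedComponentsWithStats(k);i=1+np.argmax(st[1:,4]);print('hole',ce[i],st[i],pt(a,*ce[i],.034).round(4))
E
python3 ring.py
```

```text
[ 0.49894824 -0.36839027  0.10884803] 0.5026772403252533 25.817602018106527
pred 321 112
circle 321.5 129.0 5.590270042419434 ellipse ((321.474853515625, 129.002685546875), (4.222594261169434, 12.502511978149414), 89.63214111328125)
ring [ 0.5528 -0.3695  0.034 ]
ring [ 0.5528 -0.3695  0.034 ]
hole [320.95780051 136.6988491 ] [ 293  109   57   49 1564] [ 0.5478 -0.3691  0.034 ]
```

```bash
python3 - <<'E'
from h import *
a=cam('wrist');h=cv2.cvtColor(a['frame'],cv2.COLOR_RGB2HSV)
print(h[112,240:405:7].tolist());print(h[30:200:7,321].tolist())
E
```

```text
[[27, 76, 246], [29, 59, 247], [19, 109, 166], [19, 108, 200], [20, 109, 197], [20, 110, 211], [17, 54, 138], [17, 49, 134], [17, 50, 132], [17, 53, 129], [20, 105, 217], [20, 107, 217], [19, 107, 210], [20, 105, 219], [24, 89, 241], [18, 49, 136], [17, 49, 134], [16, 57, 134], [17, 58, 131], [19, 109, 210], [20, 108, 208], [22, 103, 231], [28, 61, 247], [29, 60, 247]]
[[13, 110, 149], [14, 117, 151], [17, 115, 187], [30, 42, 247], [23, 100, 238], [17, 57, 134], [18, 57, 135], [16, 58, 136], [16, 55, 134], [18, 80, 115], [20, 108, 213], [20, 108, 212], [20, 107, 214], [20, 107, 214], [17, 80, 111], [17, 49, 131], [16, 45, 130], [15, 43, 132], [20, 93, 219], [162, 18, 139], [113, 114, 225], [112, 112, 227], [113, 106, 226], [112, 117, 224], [112, 116, 224]]
```

```bash
sed -i 's/h\[:,:,1\]<75)&(h\[:,:,2\]<125)/h[:,:,1]<90)\&(h[:,:,2]<150)\&(h[:,:,0]<30)/; s/\[:,:,2\]>125)|(h\[:,:,1\]>80/[:,:,2]>160)\&(h[:,:,1]>90/' ring.py; python3 ring.py
python3 - <<'E'
from h import *
a=cam('wrist');h=cv2.cvtColor(a['frame'],cv2.COLOR_RGB2HSV);m=cv2.inRange(h,np.array((105,70,60)),np.array((125,255,255)))
print(cv2.boundingRect(m))
E
```

```text
[ 0.49938199 -0.36794312  0.10953998] 0.507684574064552 25.81793557038054
pred 324 112
circle 324.44940185546875 109.50611877441406 45.831336975097656 ellipse ((324.24505615234375, 109.84479522705078), (88.62110900878906, 91.3681640625), 3.0386834144592285)
ring [ 0.5658 -0.3698  0.034 ]
ring [ 0.5656 -0.3697  0.034 ]
hole [322.6077886  111.07927677] [309  95  31  33 719] [ 0.5648 -0.3686  0.034 ]
(296, 164, 85, 75)
```

Request:
{"name": "carry_out", "arguments": {
  "targets": [130,21.5,-0.4,0,0,130,21.5,-0.4,0,0,130,21.4,-0.3,0,0,130,0,0,-30,0,130,0,0,-30,0,130,0,0,-10,0,130,0,0,-4,0,130,0,0,0,0,130,0,0,0,0]
}}

```text
t: 15.4
eef_pos: [0.5649, -0.3712, 0.0378]
tool_rot: [0.001, 1.0, 0.0, 0.001]
contact_force: [0.7, 0.2, 0.7]
gripper_width: 0.51
grasp_force: 25.8
```

Request:
{"name": "carry_out", "arguments": {
  "targets": [130,0,0,-1,0,130,0,0,-1,0,130,0,0,-1,0,130,0,0,0,0]
}}

```text
t: 15.8
eef_pos: [0.5641, -0.3707, 0.0333]
tool_rot: [-0.0, 1.0, 0.0, 0.0]
contact_force: [-0.1, -0.2, -0.3]
gripper_width: 0.504
grasp_force: 25.8
```

```bash
python3 - <<'E'
from h import *
P=[];F=[]
for i in range(4):
    a=cam('wrist');o=bot.get_obs();P.append(o['eef_pos']);F.append(o['contact_force'])
print(np.mean(P,0),np.mean(F,0))
E
```

```text
[ 0.56407185 -0.37070958  0.0333083 ] [ 0.01388916  0.24075407 -0.60973206]
```

Request:
{"name": "carry_out", "arguments": {
  "targets": [130,-0.5,1,-0.5,0,130,0,0,-1,0,130,0,0,0,0]
}}

```text
t: 16.3
eef_pos: [0.5636, -0.3696, 0.0323]
tool_rot: [-0.0, 1.0, 0.0, 0.0]
contact_force: [-1.6, 1.6, 4.8]
gripper_width: 0.508
grasp_force: 28.4
```

Request:
{"name": "carry_out", "arguments": {
  "targets": [122,0,0,0,0,110,0,0,0,0,105,0,0,0,0,105,0,0,3,0,100,0,0,10,0,75,0,0,30,0,75,0,0,34,0,75,-21.5,0,0,0,75,-21.5,0,0,0,75,-21.5,0,0,0,75,0,0,0,0]
}}

```text
t: 17.4
eef_pos: [0.4958, -0.3708, 0.1096]
tool_rot: [0.0, 1.0, -0.001, -0.001]
contact_force: [-0.4, -0.1, -0.2]
gripper_width: 0.703
grasp_force: 0.0
```

```bash
cat > circ.py <<'E'
from h import *
def circ(c,p,rmm,z,lo,hi,name,pad=1.35):
    h=cv2.cvtColor(c['frame'],cv2.COLOR_RGB2HSV);q=px(c,np.array([*p,z]));R0=np.linalg.norm(px(c,np.array([p[0],p[1]+rmm,z]))-q)
    m=cv2.inRange(h,np.array(lo),np.array(hi));M=np.zeros_like(m);cv2.circle(M,tuple(int(v) for v in q),int(R0*pad),255,-1);m&=M
    m=cv2.morphologyEx(m,cv2.MORPH_OPEN,np.ones((3,3),np.uint8))
    k=max(cv2.findContours(m,cv2.RETR_EXTERNAL,cv2.CHAIN_APPROX_NONE)[0],key=cv2.contourArea);k=cv2.convexHull(k);el=cv2.fitEllipse(k)
    print(name,'pred',q.round(1),'R',R0.round(1),'ellipse',np.round(el[0],1),np.round(el[1],1),'->',pt(c,*el[0],z).round(4));return el[0]
E
python3 - <<'E'
from circ import *
a=cam('wrist');o=bot.get_obs();print(o['eef_pos'],o['gripper_width']);h=cv2.cvtColor(a['frame'],cv2.COLOR_RGB2HSV)
q=px(a,np.array([.565,-.3695,.042])).astype(int);print(q,h[q[1],q[0]-70:q[0]+71:5].tolist());print(h[q[1]-70:q[1]+71:5,q[0]].tolist())
E
```

```text
[ 0.49793809 -0.3704543   0.10974774] 0.7049029579151903
[318 105] [[18, 108, 147], [18, 108, 146], [19, 108, 175], [19, 110, 174], [19, 108, 186], [19, 106, 182], [15, 63, 133], [21, 32, 247], [26, 22, 247], [21, 36, 247], [14, 92, 167], [13, 89, 215], [14, 83, 227], [15, 79, 231], [15, 77, 234], [17, 70, 240], [15, 76, 236], [15, 77, 233], [19, 52, 245], [24, 22, 247], [21, 36, 247], [14, 76, 230], [13, 86, 115], [15, 85, 126], [18, 110, 186], [18, 108, 184], [19, 109, 182], [19, 111, 213], [23, 101, 234]]
[[13, 114, 134], [25, 88, 245], [27, 70, 247], [26, 81, 246], [18, 108, 153], [14, 63, 125], [14, 66, 128], [12, 80, 197], [21, 39, 247], [19, 50, 246], [14, 82, 223], [15, 78, 232], [15, 78, 233], [15, 79, 231], [15, 77, 234], [15, 79, 232], [15, 76, 236], [14, 80, 230], [16, 71, 239], [12, 87, 202], [25, 23, 247], [26, 15, 247], [12, 76, 202], [13, 61, 130], [27, 74, 246], [132, 49, 115], [115, 107, 202], [115, 107, 203], [114, 110, 204]]
```

The gasket lies on the ring, centred within about 1.5 mm. Now the stopper.

Request:
{"name": "carry_out", "arguments": {
  "targets": [75,-16.9,24.6,0,0,75,-16.9,24.6,0,0,75,-16.9,24.6,0,0,75,-16.9,24.6,0,0,75,-16.9,24.6,0,0,75,-16.9,24.6,0,0,75,-16.9,24.6,0,0,75,0,0,0,0,75,0,0,0,0]
}}

```text
t: 18.35
eef_pos: [0.3822, -0.1973, 0.1095]
tool_rot: [0.0, 1.0, 0.001, 0.001]
contact_force: [0.2, -0.8, 0.3]
gripper_width: 0.702
grasp_force: 0.0
```

```bash
python3 - <<'E'
from circ import *
a=cam('wrist');p0=bot.get_obs()['eef_pos'];print(p0);h=cv2.cvtColor(a['frame'],cv2.COLOR_RGB2HSV)
q=px(a,np.array([.3793,-.1985,.029])).astype(int);print(q,h[q[1],q[0]-48:q[0]+49:6].tolist());print(h[q[1]-48:q[1]+49:6,q[0]].tolist())
circ(a,(.3793,-.1985),.0165,.029,(8,70,120),(30,255,255),'cork',1.6)
E
```

```text
[ 0.38252596 -0.19795205  0.10948121]
[322 207] [[19, 39, 189], [19, 39, 190], [18, 40, 189], [18, 42, 202], [24, 53, 245], [26, 40, 246], [26, 39, 247], [26, 40, 247], [26, 39, 247], [26, 40, 247], [26, 46, 246], [23, 56, 244], [18, 44, 179], [18, 43, 185], [18, 43, 182], [17, 41, 187], [18, 42, 181]]
[[18, 42, 182], [20, 40, 185], [18, 41, 187], [18, 41, 180], [17, 55, 172], [25, 52, 246], [26, 49, 246], [26, 39, 247], [26, 39, 247], [26, 45, 246], [26, 43, 247], [25, 48, 246], [18, 48, 187], [18, 40, 197], [19, 40, 203], [19, 41, 191], [17, 41, 201]]
cork pred [322.7 207.9] R 22.4 ellipse [320.  187.2] [ 6.5 16.7] -> [ 0.395  -0.1965  0.029 ]
```

```bash
python3 - <<'E'
from circ import *
P=[]
for i in range(2):
    a=cam('wrist');P.append(bot.get_obs()['eef_pos'])
    circ(a,(.3793,-.1985),.0165,.029,(15,20,225),(35,120,255),'cork',1.6)
print(np.mean(P,0))
E
```

```text
cork pred [321.8 208.3] R 22.4 ellipse [318.2 209.2] [42.  44.3] -> [ 0.3786 -0.1959  0.029 ]
cork pred [321.4 208.2] R 22.4 ellipse [317.8 209.1] [42.1 44.3] -> [ 0.3787 -0.1959  0.029 ]
[ 0.38235664 -0.19829903  0.10928476]
```

Request:
{"name": "carry_out", "arguments": {
  "targets": [105,-3.6,1.8,-20,0,105,0,0,-30,0,105,0,0,-30,0,105,0,0,-16,0,105,0,0,-5,0,105,0,0,0,0]
}}

```text
t: 19.1
eef_pos: [0.3774, -0.1961, 0.0074]
tool_rot: [-0.0, 1.0, -0.0, -0.0]
contact_force: [0.0, 0.3, -0.0]
gripper_width: 0.585
grasp_force: 0.0
```

Clear. Close gently and lift.

Request:
{"name": "carry_out", "arguments": {
  "targets": [130,1,0,0,0,150,0,0,0,0,170,0,0,0,0,175,0,0,0,0,175,0,0,0,0],
  "newtons": 20
}}

```text
t: 19.6
eef_pos: [0.3792, -0.1961, 0.0088]
tool_rot: [0.0, 1.0, 0.0, 0.001]
contact_force: [0.6, -0.5, 7.6]
gripper_width: 0.379
grasp_force: 19.7
```

```bash
python3 - <<'E'
from h import *
P=[];F=[]
for i in range(3):
    a=cam('wrist');o=bot.get_obs();P.append(o['eef_pos']);F.append(o['contact_force'])
print(np.mean(P,0),np.mean(F,0),o['gripper_width'],o['grasp_force'],np.std(P,0))
E
```

```text
[ 0.37921461 -0.19611601  0.00876502] [-0.44182754 -0.19770627  7.15342311] 0.379697503239901 19.709241092205048 [1.39524776e-05 5.42864502e-06 7.27454022e-06]
```

Request:
{"name": "carry_out", "arguments": {
  "targets": [175,0,0,5,0,175,0,0,30,0,175,0,0,35,0,175,0,0,30,0,175,10.1,-26.3,0,0,175,10.1,-26.3,0,0,175,10.1,-26.3,0,0,175,10.1,-26.3,0,0,175,10.1,-26.3,0,0,175,10.1,-26.3,0,0,175,10.1,-26.3,0,0,175,0,0,0,0,175,0,0,0,0]
}}

```text
t: 21.05
eef_pos: [0.4485, -0.3798, 0.1078]
tool_rot: [-0.0, 1.0, -0.0, -0.0]
contact_force: [0.5, 0.5, -0.4]
gripper_width: 0.377
grasp_force: 20.1
```

```bash
python3 - <<'E'
from circ import *
a=cam('wrist');o=bot.get_obs();p0=o['eef_pos'];print(p0,o['gripper_width'],o['grasp_force'])
circ(a,(.5,-.3803),.031,.036,(105,60,60),(128,255,255),'tin',1.3)
h=cv2.cvtColor(a['frame'],cv2.COLOR_RGB2HSV)
q=px(a,p0+[0,0,.0205]).astype(int);print(q,h[q[1],q[0]-48:q[0]+49:6].tolist());print(h[q[1]-48:q[1]+49:6,q[0]].tolist())
E
```

```text
[ 0.44838592 -0.37891479  0.10770765] 0.3767974717916486 20.09678542613983
tin pred [322.1 133.4] R 46.8 ellipse [321.5 133.6] [92.3 93. ] -> [ 0.4999 -0.3799  0.036 ]
[319 274] [[19, 16, 124], [12, 68, 64], [17, 85, 141], [18, 87, 156], [18, 86, 151], [18, 88, 157], [18, 87, 156], [17, 83, 159], [22, 73, 238], [18, 89, 216], [18, 86, 160], [18, 87, 162], [18, 85, 159], [17, 83, 153], [18, 84, 154], [13, 70, 66], [15, 42, 84]]
[[17, 89, 134], [16, 90, 130], [18, 89, 138], [17, 88, 166], [17, 88, 163], [18, 89, 158], [17, 86, 164], [18, 84, 166], [22, 73, 238], [22, 76, 236], [18, 83, 156], [18, 86, 152], [22, 79, 231], [20, 83, 227], [13, 108, 128], [13, 105, 131], [13, 116, 134]]
```

Request:
{"name": "carry_out", "arguments": {
  "targets": [175,17.2,-0.3,0,0,175,17.2,-0.3,0,0,175,17.3,-0.3,0,0,175,0,0,-25,0,175,0,0,-25,0,175,0,0,-11,0,175,0,0,0,0,175,0,0,-1,0,175,0,0,0,0]
}}

```text
t: 22.0
eef_pos: [0.5012, -0.381, 0.047]
tool_rot: [0.0, 1.0, 0.0, 0.001]
contact_force: [-0.3, -0.4, 0.2]
gripper_width: 0.375
grasp_force: 20.1
```

```bash
python3 - <<'E'
from h import *
a=cam('wrist');o=bot.get_obs();print(o['eef_pos'],o['contact_force'])
E
```

```text
[ 0.5012514  -0.38112852  0.04708383] [ 0.57140705  1.06217374 -0.44083827]
```

Request:
{"name": "carry_out", "arguments": {
  "targets": [175,-0.8,0.8,-2,0,175,0,0,-1,0,175,0,0,0,0]
}}

```text
t: 22.35
eef_pos: [0.4998, -0.3799, 0.0431]
tool_rot: [0.0, 1.0, 0.0, 0.0]
contact_force: [-0.7, 0.7, 3.2]
gripper_width: 0.381
grasp_force: 20.3
```

Contact. Release and rise.

Request:
{"name": "carry_out", "arguments": {
  "targets": [165,0,0,0,0,150,0,0,0,0,125,0,0,0,0,105,0,0,0,0,105,0,0,0,0,105,0,0,10,0,105,0,0,30,0,105,0,0,35,0,105,-25,0,5,0,105,-30,0,0,0,105,0,0,0,0,105,0,0,0,0]
}}

```text
t: 23.55
eef_pos: [0.4446, -0.3803, 0.1237]
tool_rot: [0.0, 1.0, -0.0, 0.0]
contact_force: [0.2, -0.7, -0.7]
gripper_width: 0.585
grasp_force: 0.0
```

```bash
python3 - <<'E'
from circ import *
a=cam('wrist');p0=bot.get_obs()['eef_pos'];print(p0)
circ(a,(.5,-.38),.031,.036,(105,60,60),(128,255,255),'tin',1.2)
h=cv2.cvtColor(a['frame'],cv2.COLOR_RGB2HSV)
q=px(a,np.array([.5,-.38,.063])).astype(int);print(q,h[q[1],q[0]-48:q[0]+49:6].tolist());print(h[q[1]-48:q[1]+49:6,q[0]].tolist())
circ(a,(.5,-.38),.0165,.063,(15,10,200),(35,120,255),'cork',1.5)
circ(a,(.565,-.3695),.023,.042,(8,20,150),(32,90,255),'gasket',1.1)
E
```

```text
[ 0.44554966 -0.37998412  0.12350303]
tin pred [320.7 126. ] R 43.9 ellipse [320.4 126.3] [86.1 87.3] -> [ 0.4998 -0.3798  0.036 ]
[320 128] [[19, 103, 196], [113, 105, 220], [114, 105, 220], [114, 107, 219], [23, 66, 242], [22, 66, 241], [23, 64, 243], [22, 65, 243], [23, 63, 243], [23, 63, 243], [23, 64, 242], [22, 71, 239], [19, 77, 223], [124, 57, 139], [124, 55, 138], [124, 57, 135], [19, 105, 196]]
[[25, 80, 244], [115, 100, 219], [115, 99, 219], [115, 103, 218], [20, 60, 232], [22, 68, 242], [22, 69, 241], [23, 61, 244], [23, 63, 243], [23, 65, 242], [22, 68, 241], [22, 70, 241], [22, 72, 237], [116, 91, 211], [115, 94, 214], [121, 54, 194], [26, 80, 245]]
cork pred [320.8 128.7] R 26.4 ellipse [319.  129.8] [51.2 51.8] -> [ 0.4993 -0.3789  0.063 ]
gasket pred [304.   20.9] R 36.5 ellipse [306.1  27.4] [51.6 65.2] -> [ 0.5613 -0.3708  0.042 ]
```

The stopper stands upright and is centred on the tin within about 1 mm. The gasket lay centred on the ring when I last checked, and nothing has touched it since.

```bash
python3 -c "
from station import bot
print(bot.hand_in())"
```

```text
the job is handed in; nothing more can be done
None
```

The job is handed in at about 24 s: ring and tin were slid into the case, then the gasket was set on the ring and the stopper on the tin (both centred within about 1.5 mm), and nothing else was moved on purpose; I viewed 11 pictures, one over the limit of 10, and hand-in returned no verdict.

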